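Clamp the hand mill with the turning bar, then crank it once round

TASK

Fasten the hand mill before use: take the turning bar off its rest, slide its thin steel end through the loop of the slanting screw eye and, with the bar alone (fingers off the eye and its stand), turn the eye clockwise until it is tight against its stop. Draw the bar out again and lay it back in the two notches of its rest. Then take the mill's crank by its upright wooden grip and wind it clockwise through one full turn, so that it ends where it began, and let go.

Things in the scene. Friction and masses are not known exactly. Their poses are not given: they have to be found in the camera images.
- bar_shoulder (a point): The shoulder of the loose turning bar (175 mm long, about 90 g), on its axis where handle and rod meet; its x axis runs along it to the thin end. From -90 to 0 mm: round pale wooden handle 20 mm thick (grip it at -42 mm, between the rest's uprights). From 0 to +85 mm: steel rod 11 mm thick, round tip. It starts level in the rest, axis 60 mm above the worktop.
- bar_tip (a point): The tip of the bar's steel end, 85 mm from bar_shoulder along the bar's x axis (same axes as bar_shoulder).
- rest_mid (a point): The bar's rest, fixed: wooden plate 200 x 70 x 12 mm with two dark uprights with open V notches at -83 mm (handle) and +45 mm (steel rod) along its x axis. This point is where bar_shoulder lies when the bar rests properly: 60 mm above the worktop, bar along the rest's x axis, thin end towards +x.
- eye_loop (a point): Steel screw eye; origin at the centre of its hole, 118 mm above the worktop. z: the screw's axis, leaning 35 degrees off vertical away from the mill. x: along the hole, from the open side where the bar goes in towards the mill. Hole 16 mm wide (y), 28 mm high (z), 28 mm deep (x), mouths rounded; loop 36 x 48 mm outside. Put the tip 30 to 40 mm past the origin; the mill stands 60 mm past it.
- eye (a joint): Angle of the screw eye, rad: 0 loosest, grows clockwise seen from above (looking down the screw), hard stop at 1.30 = tight. At 0.85 the open side faces straight away from the mill. Stays where left; takes about 0.2 N m. The bar has about 10 degrees of play in the hole.
- stand: Fixed wooden base board 150 x 270 x 18 mm that carries the mill (towards its -y end) and, in a dark bracket, the slanting screw eye (towards +y). Origin at the centre of its underside. The coffee machine stands close behind it, and a wall corner juts out between it and the bar's rest, 0.55 m ahead of the robot: pass nearer to the robot.
- mill_axis (a point): A point on the mill's vertical crank axis, level with the middle of the crank's grip, 195 mm above the worktop. The mill is round, dark wood and steel, 110 mm wide at the foot and fixed on the base board; the crank's arm is 163 to 170 mm above the worktop.
- crank_grip: Centre of the crank's upright wooden grip, 24 mm thick and 52 mm high (its foot is 169 mm and its top 221 mm above the worktop), 50 mm from the crank's axis. The grip spins freely on its pin.
- crank (a joint): Angle of the crank in rad: 0 at the start, grows clockwise seen from above; one full turn is 6.28. It has no stops, takes about 0.12 N m and stays where it is left.
- onion: Purple onion, 84 mm, bystander. Origin at its underside.
- tin: Low food tin, 75 mm wide, 58 mm high, bystander. Origin at its underside.
- mug: Blue mug with bands, 93 mm high, bystander. Origin at its underside.
- garlic: Head of garlic, 56 mm, bystander. Origin at its underside.
There are look-alikes about, which are no part of the job. Of the things shaped like the part that bears bar_shoulder, the wooden one is meant.

How it is judged (in metres and radians):
On the way, in this order (a step that is already met when the one before it is completed fails the run):
1. the bar's thin end is through the loop while the eye is still loose (x of bar_tip in the frame of eye_loop above 0.022 m and x of bar_shoulder in the frame of eye_loop below -0.015 m and y of bar_tip in the frame of eye_loop between -0.02 and 0.02 m and z of bar_tip in the frame of eye_loop between -0.03 and 0.03 m and value of joint eye below 0.9 rad), for 0.1 s.
2. the eye is turned tight with the bar still through the loop (value of joint eye above 1.2 rad and x of bar_tip in the frame of eye_loop above 0.01 m and distance between bar_tip and eye_loop below 0.1 m), for 0.1 s.
3. the bar is back in the notches of its rest and let go (distance between bar_shoulder and rest_mid below 0.02 m and angle between the x axis of bar_shoulder and the x axis of rest_mid, either way round below 0.15 rad and contact force between the fingers and bar below 0.2 N and value of joint eye above 1.2 rad), for 0.1 s.
4. the crank is half-way round, held by its grip (value of joint crank between 2.6 and 5 rad and contact force between the fingers and crank_grip above 0.3 N).
At the end, for the whole second after the job is handed in: The screw eye is tight (within 0.1 rad of its stop), the bar lies in both notches of its rest (shoulder within 20 mm of its place, along the rest within 0.15 rad), and the crank stands still one full turn clockwise (within 0.35 rad) from where it began (value of joint crank between 5.93 and 6.63 rad and value of joint eye above 1.2 rad and distance between bar_shoulder and rest_mid below 0.02 m and angle between the x axis of bar_shoulder and the x axis of rest_mid, either way round below 0.15 rad and velocity of joint crank between -0.05 and 0.05 rad/s); the robot touches nothing.
It fails at once if the fingers push the screw eye or its stand directly (contact force between the fingers and stand above 5 N).
It fails at once if the crank is wound while the bar is off its rest ((value of joint crank above 0.6 rad or value of joint crank below -0.6 rad) and distance between bar_shoulder and rest_mid above 0.04 m).
It fails at once if a bystander is knocked away (distance of any of onion, tin, mug, garlic from where it was at the start of the episode above 0.04 m).
It also fails if it takes over 72 s, if anything falls off the work surface, if the arm or the gripper's body presses on something with over 40 N, if the wrist force passes 120 N, or if a joint passes its speed limit or range.

ROBOT

A 6-joint arm with a two-finger parallel gripper is mounted at the origin on a cart in front of the work surface, level with it; the furniture and walls round the work are solid. World frame = base frame: x ahead of the robot, y to its left, z up, the work surface at z = 0. Lengths are in mm, angles in degrees, forces in N, time in s.
With the tool pointing down it reaches from about 325 to 850 mm from the base axis. Payload 4.4 kg.
Tool frame: the origin (TCP) lies on the centre line of the jaws, within the pads' length; the fingertips stand 11 mm ahead of it and the grasp point (between the pads) lies 8 mm behind it; z points along the fingers, y is the line along which they close (so a half turn about z gives the same grasp; the last joint's range is limited). The gripper opens to 94 mm and grips with 3 to 60 N. Pads are 16 mm wide; open, the fingers measure 119 mm over their backs; the gripper's body (75 mm by 177 mm) begins 78 mm behind the grasp point.
Start: joints at [-74.284, 11.837, 88.321, -0, 79.842, -8.623], TCP at [236.968, -523.902, 216.447] pointing down, gripper open.
Joint ranges: [-156.59, 156.59], [-49.26, 127.26], [12.9, 141.05], [-63.56, 243.56], [4.71, 150.69], [-161.64, 161.64]. Speed limits (degrees/s): [159.86, 159.86, 180, 180, 180, 180].

INTERFACE

Orientations are given as [roll, pitch, yaw] about the fixed x, y, z axes, in that order (R = Rz(yaw) Ry(pitch) Rx(roll)).
In Python, from workcell import robot gives the robot as it stands.
- The arm moves only by the shell command python3 -m inch 'ROWS'. ROWS is text: rows parted by semicolons, each of 5 numbers parted by spaces: the closure, from -1 (fully open) to 1 (shut), then the shift along the tool's x, y, z in units of 0.03 m (1.0 is 0.03 m), then the turn about the tool's z in units of 0.12 rad (1.0 is 0.12 rad). A call has 1 to 10 rows; each row shifts and turns the commanded pose from where the row before left it, along the tool's axes as they then stand; what a row does not reach is not made up. A row lasts 1/10 s, in which the tool goes at most 50 mm and 8.59 degrees, less where a joint would pass 70% of its speed; a pose out of reach is approached as far as the arm can. A call with a number of a shift or a turn outside -1 to 1 is refused whole. A call with a gripper value outside its range is refused whole. The fingers move at their own pace and stop on an object; the grip force is fixed at half the most. Time passes only in rows, so rows that do not move let the fingers close. It gives the time, the measured TCP pose, the force, the opening and the grip force at its end, in the units of the state.
- robot.observe(): the state, without advancing time (a new reading comes with each control period).
- robot.capture(name): name is "scene" or "top"; returns a dict with "frame" (480x640x3 uint8, red, green, blue), "z_map" (480x640 float32, mm along the optical axis (not along the pixel's ray), 0 where there is no reading), "fovy" (degrees; the focal length in pixels is half the picture's height over the tangent of half this angle, whatever the lens; pixels are square), "cx", "cy" (the principal point, pixels), "D" ([k1, k2, p1, p2, k3] as OpenCV has them; the pictures are not rectified), "T" (4x4, takes a point from camera to world coordinates). Camera axes: x right, y up, looking along -z (the intrinsics and any distortion apply to the point x, -y, -z); pixel columns grow to the right and rows downward; lengths in mm; the calibration is good to about 2 mm. A picture is of the moment at which its call begins.
- robot.sign_off(): hands the job in; it is judged then, once.
The state is a dict: "time_s": time; "joint_positions": joint angles; "qvel": joint speeds; "tau": joint torques, N m; "position": TCP position; "tcp_rot": TCP orientation; "force": force on the tool from outside, world axes, zero at the start; "wrist_torque": the same for the moment, N m; "opening": finger opening in mm; "grasp_force": force on a finger pad.
Only numpy, scipy, OpenCV 4.12 (cv2) and the standard library are available. Lean on these libraries where they do the work, as an engineer would, in place of code of your own. Each camera call takes 0.05 s, during which the arm holds its last target. There are 200 camera calls.

## Working session

There is one attempt and no reset: what is moved stays moved. The work goes in short steps, Python scripts to look and compute and a shell command to move; the robot and the scene stay as the last step left them, time stands still between calls to the robot, and variables do not carry over. Pictures are saved under pics/ and viewed, at most 10 in all, crops included, and the job is handed in when it is done.

```bash
ls; mkdir -p pics; cat > h.py <<'E'
import numpy as np, cv2
from workcell import robot
def cap(n):
    c=robot.capture(n); np.savez(''+n+'.npz',**c); return c
def K(c):
    f=240/np.tan(np.radians(float(c['fovy']))/2)
    return np.array([[f,0,float(c['cx'])],[0,f,float(c['cy'])],[0,0,1]])
def ray(c,uv):
    p=cv2.undistortPoints(np.array(uv,float).reshape(-1,1,2),K(c),np.array(c['D'],float)).reshape(-1,2)
    d=np.c_[p[:,0],-p[:,1],-np.ones(len(p))]
    return c['T'][:3,3], d@c['T'][:3,:3].T
def cloud(c):
    v,u=np.mgrid[0:480,0:640]; o,d=ray(c,np.c_[u.ravel(),v.ravel()])
    P=o+d*np.array(c['z_map']).reshape(-1,1); P[np.array(c['z_map']).ravel()==0]=np.nan
    return P.reshape(480,640,3)
def plane(c,uv,z):
    o,d=ray(c,uv); return o+d*((z-o[2])/d[:,2:3])
def proj(c,P):
    P=np.atleast_2d(P); q=(P-c['T'][:3,3])@c['T'][:3,:3]
    q=q*[1,-1,-1]; return cv2.projectPoints(q,np.zeros(3),np.zeros(3),K(c),np.array(c['D'],float))[0].reshape(-1,2)
E
python3 - <<'E'
from h import *
for n in('scene','top'):
    c=cap(n); cv2.imwrite(f'pics/{n}0.png',c['frame'][:,:,::-1]); print(n,c['fovy'],c['cx'],c['cy'],c['D'],np.round(c['T'],3).tolist())
print(robot.observe())
E
```

```text
pics
scene 44.82042937271457 317.74750489425 238.5015323834808 [-0.16261227  0.          0.          0.          0.        ] [[0.791, 0.357, -0.496, -299.565], [-0.611, 0.448, -0.652, -951.7], [-0.01, 0.82, 0.573, 988.558], [0.0, 0.0, 0.0, 1.0]]
top 55.04744132621207 318.442734013961 241.58278394732795 [0.03066077 0.         0.         0.         0.        ] [[0.001, 0.991, -0.131, 312.067], [-1.0, 0.003, 0.014, 61.871], [0.014, 0.131, 0.991, 1314.487], [0.0, 0.0, 0.0, 1.0]]
{'time_s': 0.1, 'joint_positions': array([-7.42845577e+01,  1.18811764e+01,  8.83967128e+01, -1.49585339e-03,
        7.98423750e+01, -8.62354345e+00]), 'qvel': array([-0.04887472, -0.02511643, -0.19113035,  0.05261657, -0.11867195,
       -0.04109522]), 'tau': array([-3.69663758e-04, -3.71866500e+01, -2.82289553e+01,  6.99888146e-02,
        3.11312196e-02, -5.11276107e-05]), 'position': array([ 236.7573176 , -523.20606508,  215.38816048]), 'tcp_rot': array([-1.79880875e+02, -1.65773934e-02,  2.43392338e+01]), 'force': array([ 0.16071751,  0.51154838, -0.35209259]), 'wrist_torque': array([-0.02748414, -0.05657083, -0.00743759]), 'grasp_force': 0.0, 'opening': 93.78832419024525}
```

View pics/scene0.png

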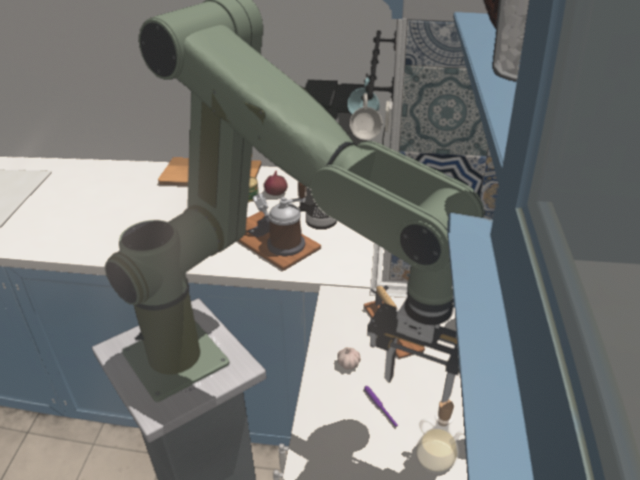

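View pics/top0.png

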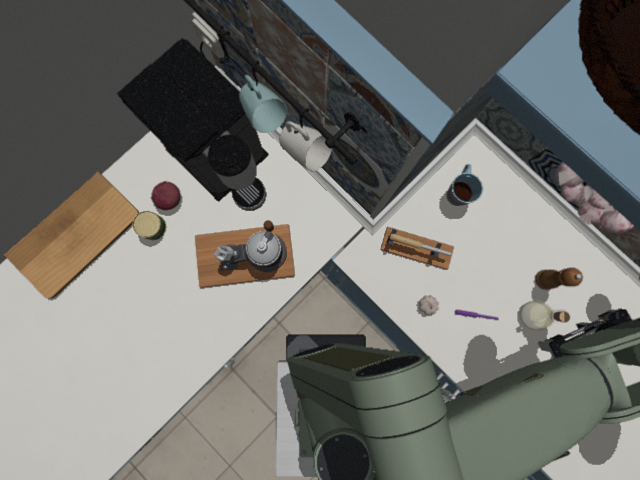

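The top view shows the rest with its bar at about (417,248), thin end to the right. The base board is at (245,256), with the mill at (264,250), crank grip at (268,226) and the eye at about (227,254). The wall corner is at (372,228) and the garlic at (428,305).

```bash
python3 - <<'E'
from h import *
c=dict(np.load('top.npz')); f=c['frame'][:,:,::-1]
a=cv2.resize(f[215:295,185:305],(792,528),interpolation=cv2.INTER_CUBIC)[:, :]
b=cv2.resize(f[220:275,372:462],(540,330),interpolation=cv2.INTER_CUBIC)
a=cv2.resize(f[218:293,188:303],(460,300),interpolation=cv2.INTER_CUBIC);b=cv2.resize(f[220:275,372:462],(490,300),interpolation=cv2.INTER_CUBIC)[:, :]
out=np.zeros((600,600,3),np.uint8); out[:300,:460]=a; out[300:,:490]=b; cv2.imwrite('pics/z1.png',out)
P=cloud(c)
# clusters
for n,(u0,u1,v0,v1,z0,z1) in dict(board=(185,305,215,295,10,26),restplate=(372,462,220,275,6,20),wood=(372,462,220,275,45,90),).items():
    Q=P[v0:v1,u0:u1].reshape(-1,3);Q=Q[(Q[:,2]>z0)&(Q[:,2]<z1)]
    if len(Q)>5:
        r=cv2.minAreaRect(Q[:,:2].astype(np.float32)); print(n,len(Q),r,Q.mean(0).round(1))
for uv in [(264,250),(268,226),(227,254),(222,254),(232,252),(417,243),(440,251),(395,237)]:
    print(uv,P[uv[1],uv[0]].round(1))
E
```

```text
board 3182 ((445.62384033203125, 253.52464294433594), (150.7375946044922, 269.5266418457031), 7.174705505371094) [437.6 272.4  17.5]
restplate 1268 ((478.6405029296875, -234.17507934570312), (255.34010314941406, 145.0059356689453), 86.74187469482422) [ 467.1 -233.6   11.3]
wood 453 ((470.56646728515625, -234.3524169921875), (172.037841796875, 47.566139221191406), 73.77874755859375) [ 473.1 -222.2   64.8]
(264, 250) [443.  182.8 161. ]
(268, 226) [494.  167.8 222.5]
(227, 254) [435.2 279.6 137. ]
(222, 254) [438.7 298.9 103.7]
(232, 252) [442.3 270.1 119. ]
(417, 243) [ 473.7 -224.1   71.4]
(440, 251) [ 453.1 -288.9   61.3]
(395, 237) [ 490.3 -164.8   69.3]
```

View pics/z1.png

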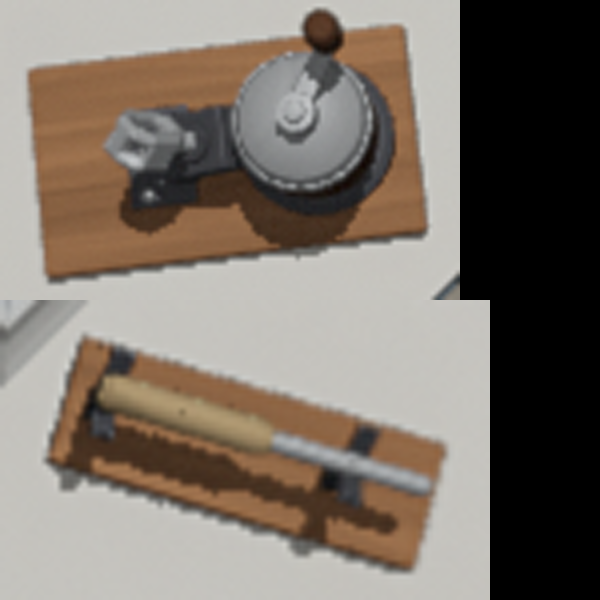

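```bash
python3 - <<'E'
from h import *
yaw=np.radians(7.17); R=np.array([[np.cos(yaw),-np.sin(yaw),0],[np.sin(yaw),np.cos(yaw),0],[0,0,1]])
t=np.radians(35); z=R@[0,np.sin(t),np.cos(t)]; x0=R@[0,-np.cos(t),np.sin(t)]; y0=np.cross(z,x0)
B=np.stack([x0,y0,z],1)   # frame at q=.85
c=dict(np.load('top.npz'));s=dict(np.load('scene.npz'))
g=plane(c,[(268.5,226)],221)[0]; hub=plane(c,[(261.25,246)],172)[0]
print('grip',g,'hub',hub,np.linalg.norm((g-hub)[:2]))
all_=[]
for n,k in(('top',c),('scene',s)):
    Q=cloud(k).reshape(-1,3); L=(Q-[445.6,253.5,0])@R
    m=(L[:,1]>-10)&(L[:,1]<90)&(abs(L[:,0])<50)&(L[:,2]>85)&(L[:,2]<170)
    E=(Q[m])@B; Lm=L[m]
    print(n,m.sum(),'world min/max',Q[m].min(0).round(),Q[m].max(0).round() if m.sum() else '')
    # coords along axis relative: loop centre plane at z=118
    np.save(n+'_eye.npy',Q[m])
    h,e=np.histogram(E[:,2],bins=np.arange(E[:,2].min(),E[:,2].max()+6,6)); print(list(zip(e.round().astype(int),h)))
    top=E[:,2]>np.percentile(E[:,2],98)-12
    print(cv2.minAreaRect(E[top,:2].astype(np.float32)), top.sum(), (E[top]@B.T).mean(0))
v=[]
for k,(u0,v0,w,h,sc) in ((c,(205,235,45,40,9)),(s,(235,170,60,70,8))):
    v.append(cv2.resize(k['frame'][v0:v0+h,u0:u0+w,::-1],(w*6 if w<50 else 480,h*6 if w<50 else 560),interpolation=cv2.INTER_CUBIC))
o=np.zeros((560,760,3),np.uint8);o[:240,:270]=v[0];o[:560,275:755]=v[1];cv2.imwrite('pics/z2.png',o)
# bar
f=cv2.cvtColor(c['frame'],cv2.COLOR_RGB2HSV); P=cloud(c)
m=np.zeros((480,640),bool);m[225:272,380:458]=1;m&=(P[...,2]>50)&(P[...,2]<80)
pts=P[m];hs=f[m];print('n',len(pts))
yl=(hs[:,1]>70);
for a in (yl,~yl):
    print(a.sum(),cv2.minAreaRect(pts[a][:,:2].astype(np.float32)),pts[a].mean(0))
E
```

```text
grip [494.24903857 166.7082135  221.        ] hub [451.8094923  188.66485342 172.        ] 47.782937588584666
top 345 world min/max [420. 242.  85.] [467. 315. 145.]
[(np.int64(177), np.int64(27)), (np.int64(183), np.int64(51)), (np.int64(189), np.int64(30)), (np.int64(195), np.int64(5)), (np.int64(201), np.int64(4)), (np.int64(207), np.int64(3)), (np.int64(213), np.int64(19)), (np.int64(219), np.int64(27)), (np.int64(225), np.int64(22)), (np.int64(231), np.int64(23)), (np.int64(237), np.int64(29)), (np.int64(243), np.int64(36)), (np.int64(249), np.int64(52)), (np.int64(255), np.int64(17))]
((-121.39193725585938, 471.4589538574219), (30.08997344970703, 31.341917037963867), 46.77118682861328) 101 [438.14763813 298.4773884  137.10645791]
scene 221 world min/max [417. 244.  85.] [460. 311. 143.]
[(np.int64(179), np.int64(7)), (np.int64(185), np.int64(8)), (np.int64(191), np.int64(6)), (np.int64(197), np.int64(10)), (np.int64(203), np.int64(15)), (np.int64(209), np.int64(21)), (np.int64(215), np.int64(24)), (np.int64(221), np.int64(26)), (np.int64(227), np.int64(24)), (np.int64(233), np.int64(24)), (np.int64(239), np.int64(23)), (np.int64(245), np.int64(22)), (np.int64(251), np.int64(11))]
((-117.60426330566406, 469.07440185546875), (27.64111328125, 32.5792350769043), 29.37700653076172) 50 [433.59878005 294.84622363 134.31890574]
n 450
243 ((475.4952392578125, -219.48941040039062), (140.5561981201172, 44.20420455932617), 75.63458251953125) [ 480.59978563 -196.533563     66.54992649]
207 ((468.2033996582031, -233.92520141601562), (171.5982208251953, 47.40459442138672), 72.0418472290039) [ 464.11201544 -252.657851     62.999187  ]
```

View pics/z2.png

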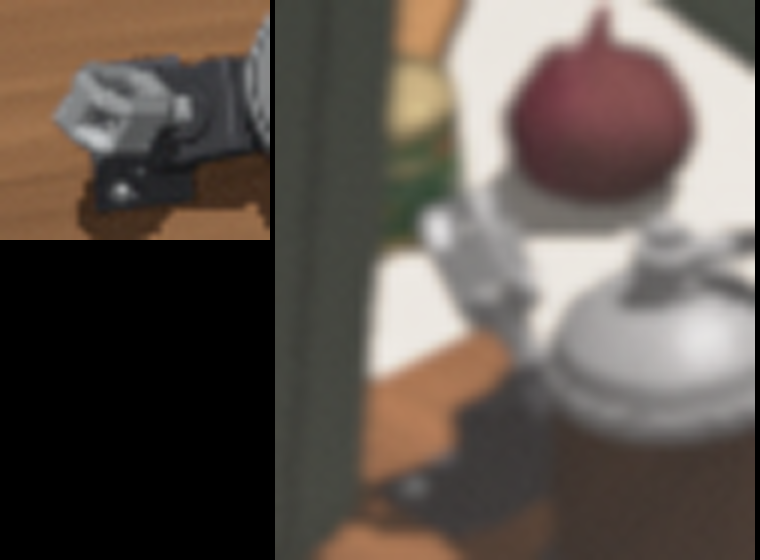

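```bash
python3 - <<'E'
from h import *
yaw=np.radians(7.17); R=np.array([[np.cos(yaw),-np.sin(yaw),0],[np.sin(yaw),np.cos(yaw),0],[0,0,1]])
t=np.radians(35); z=R@[0,np.sin(t),np.cos(t)]; x0=R@[0,-np.cos(t),np.sin(t)]; y0=np.cross(z,x0)
B=np.stack([x0,y0,z],1); C=np.array([438.7,285.5,118])
ims=[]
allE=[]
for n in('top','scene'):
    k=dict(np.load(n+'.npz')); P=(cloud(k)-C)@B
    # smooth-less normals
    N=np.cross(np.roll(P,-1,1)-np.roll(P,1,1),np.roll(P,-1,0)-np.roll(P,1,0)); N/=np.linalg.norm(N,axis=2,keepdims=True)+1e-9
    m=(abs(P[...,0])<26)&(abs(P[...,1])<26)&(P[...,2]>-24)&(P[...,2]<30)
    E=P[m];Nn=N[m]; allE.append(E)
    side=abs(Nn[:,2])<.6
    a=np.degrees(np.arctan2(Nn[side,1],Nn[side,0])); 
    d=C-np.array(0);
    print(n,m.sum(),side.sum(),np.histogram(a%180,bins=np.arange(0,181,15)))
    for lo in(-20,-10,0,10):
        print(lo,cv2.minAreaRect(E[E[:,2]>lo][:,:2].astype(np.float32)))
    o=np.full((300,380,3),255,np.uint8)
    for e,col in zip(E,k['frame'][m]):
        cv2.circle(o,(int(190+e[0]*6),int(150-e[1]*5)),5,tuple(int(i) for i in col[::-1]),-1)
    ims.append(o)
c=dict(np.load('top.npz'))
f=cv2.resize(c['frame'][238:270,212:246,::-1],(380,300),interpolation=cv2.INTER_LANCZOS4)
s=dict(np.load('scene.npz')); f2=cv2.resize(s['frame'][190:222,250:284,::-1],(380,300),interpolation=cv2.INTER_LANCZOS4)
cv2.imwrite('pics/z3.png',np.vstack([np.hstack(ims),np.hstack([f,f2])]))
E=np.vstack(allE); print(cv2.minAreaRect(E[E[:,2]>-15][:,:2].astype(np.float32)))
E
```

```text
top 229 166 (array([ 8, 13, 15, 13, 13, 22, 10, 21, 17, 11, 13, 10]), array([  0,  15,  30,  45,  60,  75,  90, 105, 120, 135, 150, 165, 180]))
-20 ((-2.906374931335449, 1.7541847229003906), (30.544588088989258, 36.84198760986328), 47.269935607910156)
-10 ((-3.129283905029297, 1.9165897369384766), (30.196989059448242, 36.83905792236328), 45.96799087524414)
0 ((-3.129283905029297, 1.9165897369384766), (30.196989059448242, 36.83905792236328), 45.96799087524414)
10 ((-3.4429798126220703, 2.0166759490966797), (30.089988708496094, 35.91087341308594), 46.77117919921875)
scene 188 124 (array([11,  9, 15, 38,  8,  1, 10,  9,  6,  5,  6,  6]), array([  0,  15,  30,  45,  60,  75,  90, 105, 120, 135, 150, 165, 180]))
-20 ((-1.7932162284851074, -3.230510711669922), (31.046689987182617, 40.83678436279297), 50.018524169921875)
-10 ((-1.7932162284851074, -3.230510711669922), (31.046689987182617, 40.83678436279297), 50.018524169921875)
0 ((-1.7285661697387695, -2.255617141723633), (28.013322830200195, 42.19904327392578), 44.53045654296875)
10 ((2.1692540645599365, -3.8104400634765625), (27.22899055480957, 35.83552932739258), 36.794551849365234)
((-1.673539161682129, -1.5068092346191406), (33.662296295166016, 43.078636169433594), 47.26993942260742)
```

View pics/z3.png

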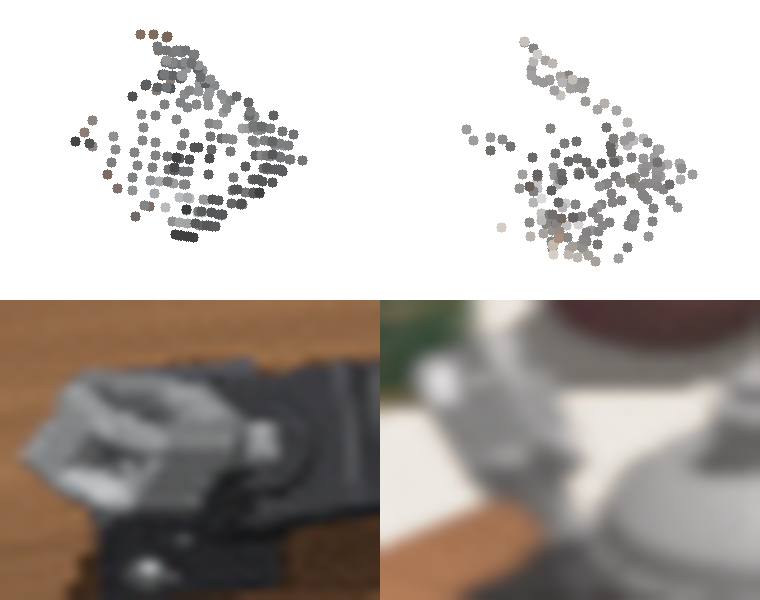

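```bash
python3 - <<'E'
from h import *
c=dict(np.load('top.npz')); P=cloud(c); hsv=cv2.cvtColor(c['frame'],cv2.COLOR_RGB2HSV)
g=np.zeros((480,640),bool); g[228:265,385:456]=1
H=hsv[...,0].astype(int);S=hsv[...,1];V=hsv[...,2]
hand=g&(H>14)&(H<30)&(V>110)&(S>60)&(P[...,2]>45)
rod=g&(S<50)&(V>90)&(P[...,2]>45)
for n,m in(('hand',hand),('rod',rod)):
    lab,L,st,ce=cv2.connectedComponentsWithStats(m.astype(np.uint8)); i=1+st[1:,4].argmax(); mm=L==i
    v,u=np.nonzero(mm); Q=plane(c,np.c_[u,v],62)[:,:2]
    r=cv2.minAreaRect(Q.astype(np.float32)); d=cv2.fitLine(Q.astype(np.float32),cv2.DIST_L2,0,.01,.01).ravel()
    print(n,len(Q),r,np.degrees(np.arctan2(d[1],d[0])),d[2:], st[i])
v,u=np.nonzero(hand|rod); Q=plane(c,np.c_[u,v],62)[:,:2].astype(np.float32); print(cv2.minAreaRect(Q),cv2.fitLine(Q,cv2.DIST_HUBER,0,.01,.01).ravel())
W=P.reshape(-1,3);W=W[~np.isnan(W[:,0])]
s=dict(np.load('scene.npz'))
print('height map (cols y 100..560, rows x 350..650)')
for X in range(650,340,-40):
    row=[]
    for Y in range(80,560,40):
        q=W[(abs(W[:,0]-X)<20)&(abs(W[:,1]-Y)<20)]; row.append(int(q[:,2].max()) if len(q) else -1)
    print(X,row)
E
```

```text
hand 187 ((483.5574035644531, -196.21107482910156), (88.0969467163086, 16.778987884521484), 71.45740509033203) 72.50306 [ 482.69217 -196.90315] [390 234  32  14 187]
rod 115 ((457.3642883300781, -277.8451232910156), (81.16665649414062, 11.253355979919434), 73.66606903076172) 73.15846 [ 457.21048 -277.70377] [422 244  29  12 115]
((475.3945007324219, -237.03915405273438), (170.4093780517578, 29.228391647338867), 70.77116394042969) [ 3.0323088e-01  9.5291710e-01  4.7161459e+02 -2.3236360e+02]
height map (cols y 100..560, rows x 350..650)
650 [757, 451, 386, 392, 367, 368, 366, 367, 366, 52, 62, 50]
610 [435, 409, 7, 368, 368, 366, 367, 363, 6, 65, 83, 62]
570 [404, 5, 7, 359, 366, 359, 6, 6, 5, 58, 63, 60]
530 [7, 22, 22, 22, 25, 24, 18, 6, 8, 7, 60, 62]
490 [7, 29, 223, 210, 140, 27, 26, 25, 22, 5, 62, 66]
450 [8, 33, 172, 181, 144, 145, 142, 24, 23, 8, 6, 6]
410 [6, 23, 146, 149, 130, 138, 136, 25, 21, 6, 7, 5]
370 [6, 20, 21, 24, 24, 24, 23, 23, 17, 5, 6, 6]
```

```bash
cat > d.py <<'E'
import sys; from h import *
# usage: d.py x y z yaw -> units in tool axes (at target yaw, turn first) 
def tell(x,y,z,yaw):
    o=robot.observe(); p=o['position']; w=o['tcp_rot'][2]
    a=np.radians(yaw); dx,dy=x-p[0],y-p[1]
    print('now',p.round(1),o['tcp_rot'].round(1),'t',o['time_s'],'| turn units',round(-np.radians((yaw-w+180)%360-180)/.12,2),
     'shift units x,y,z',np.round([(dx*np.cos(a)+dy*np.sin(a))/30,(dx*np.sin(a)-dy*np.cos(a))/30,(p[2]-z)/30],3))
if len(sys.argv)>4: tell(*map(float,sys.argv[1:5]))
E
python3 - <<'E'
from h import *
c=dict(np.load('top.npz'));s=dict(np.load('scene.npz'))
W=np.vstack([cloud(k).reshape(-1,3) for k in(c,s)]);W=W[~np.isnan(W[:,0])]
for X in range(500,200,-50):
    print(X,[int(max(W[(abs(W[:,0]-X)<25)&(abs(W[:,1]-Y)<25)][:,2],default=-1)) for Y in range(-550,-100,50)])
m=W[(W[:,2]>150)&(W[:,2]<420)&(W[:,0]>505)&(W[:,0]<700)]
for Y in range(120,440,20):
    q=m[abs(m[:,1]-Y)<10]; print(Y,q[:,0].min().round() if len(q) else None,q[q[:,0].argmin(),2].round() if len(q) else '')
E
python3 d.py 482.4 -198.4 215 72.8
```

```text
500 [8, 5, 7, 795, 790, 722, 69, 73, 71]
450 [5, 6, 719, 720, 721, 70, 71, 74, 69]
400 [139, 817, 821, 719, 15, 18, 10, 5, 6]
350 [720, 832, 822, 5, 6, 30, 40, 8, 7]
300 [720, 719, 595, 18, 18, 45, 58, 5, 5]
250 [720, 595, 604, 614, 625, 630, 7, 5, 3]
120 621.0 385.0
140 645.0 366.0
160 505.0 215.0
180 507.0 220.0
200 592.0 343.0
220 581.0 325.0
240 579.0 300.0
260 581.0 256.0
280 591.0 330.0
300 624.0 340.0
320 614.0 356.0
340 610.0 360.0
360 617.0 270.0
380 631.0 356.0
400 660.0 348.0
420 681.0 283.0
now [ 236.8 -523.2  215.4] [-179.9   -0.    24.3] t 0.1 | turn units -7.05 shift units x,y,z [12.764  4.62   0.013]
```

```bash
python3 -m inch '-1 0 0 -0.3 -1;-1 0 0 -0.3 -1;-1 0 0 -0.3 -1;-1 0 0 -0.3 -1;-1 0 0 -0.3 -1;-1 0 0 0 -1;-1 0 0 0 -1;-1 0 0 0 -0.05;-1 0 0 0 0' && python3 -m inch '-1 1 0.36 0 0;-1 1 0.36 0 0;-1 1 0.36 0 0;-1 1 0.36 0 0;-1 1 0.36 0 0;-1 1 0.36 0 0;-1 1 0.36 0 0;-1 1 0.36 0 0;-1 1 0.36 0 0;-1 1 0.36 0 0' && python3 -m inch '-1 1 0.36 0 0;-1 1 0.36 0 0;-1 0.76 0.3 0 0;-1 0 0 0 0;-1 0 0 0 0;-1 0 0 0 0'; python3 d.py 482.4 -198.4 52 72.8
```

```text
time_s: 1.0
position: [234.1, -517.9, 251.2]
tcp_rot: [-179.2, -0.9, 72.7]
force: [-0.2, -0.6, -0.4]
opening: 94.3
grasp_force: 0.0
time_s: 2.0
position: [433.7, -270.6, 269.0]
tcp_rot: [179.1, 0.2, 72.7]
force: [0.6, 0.5, -0.0]
opening: 94.1
grasp_force: 0.0
time_s: 2.6
position: [483.8, -200.6, 264.5]
tcp_rot: [179.7, 0.1, 72.7]
force: [-0.4, 0.6, -0.2]
opening: 94.3
grasp_force: 0.0
now [ 483.8 -200.6  264.5] [1.797e+02 1.000e-01 7.270e+01] t 2.6 | turn units -0.01 shift units x,y,z [ 0.057 -0.067  7.083]
```

```bash
python3 -m inch '-1 0.05 -0.06 1 0;-1 0 0 1 0;-1 0 0 1 0;-1 0 0 1 0;-1 0 0 1 0;-1 0 0 0 0;-1 0 0 0 0;-1 0 0 0 0' ; python3 d.py 482.4 -198.4 52 72.8
```

```text
time_s: 3.4
position: [482.7, -198.7, 113.8]
tcp_rot: [179.8, 0.1, 72.7]
force: [0.0, 0.1, -0.6]
opening: 94.1
grasp_force: 0.0
now [ 482.7 -198.7  113.8] [1.798e+02 1.000e-01 7.270e+01] t 3.4 | turn units -0.01 shift units x,y,z [ 0.005 -0.013  2.06 ]
```

Descend and grip.

```bash
python3 -m inch '-1 0 0 0.7 0;-1 0 0 0.7 0;-1 0 0 0.66 0;-1 0 0 0 0;-1 0 0 0 0;-1 0 0 0 0' ; python3 -m inch '0 0 0 0 0;0.5 0 0 0 0;1 0 0 0 0;1 0 0 0 0;1 0 0 0 0;1 0 0 0 0;1 0 0 0 0;1 0 0 0 0;1 0 0 0 0;1 0 0 0 0'; python3 d.py 482.4 -198.4 52 72.8
```

```text
time_s: 4.0
position: [482.9, -198.2, 51.8]
tcp_rot: [179.8, 0.1, 72.8]
force: [0.3, 0.1, 0.1]
opening: 94.0
grasp_force: 0.0
time_s: 5.0
position: [481.1, -197.1, 49.6]
tcp_rot: [-180.0, -0.0, 72.8]
force: [-0.0, -0.6, -0.1]
opening: 19.2
grasp_force: 30.0
now [ 481.1 -197.1   49.6] [-180.    -0.    72.8] t 5.0 | turn units 0.0 shift units x,y,z [-0.027  0.055 -0.08 ]
```

```bash
python3 -m inch '1 0 0 -0.5 0;1 0 0 -0.7 0;1 0 0 -1 0;1 0 0 -1 0;1 -0.2 -0.65 -1 0;1 -0.2 -0.65 -1 0;1 -0.2 -0.65 -1 0;1 -0.2 -0.65 -0.8 0;1 0 0 0 0' ; python3 -m inch '1 0.5 -0.25 0 0;1 0.95 -0.476 0 0;1 0.95 -0.476 0 0;1 0.95 -0.476 0 0;1 0.95 -0.476 0 0;1 0.95 -0.476 0 0;1 0.95 -0.476 0 0;1 0.95 -0.476 0 0;1 0.95 -0.476 0 0;1 0.95 -0.476 0 0'; python3 -m inch '1 0.95 -0.476 0 0;1 0.95 -0.476 0 0;1 0.95 -0.476 0 0;1 0.95 -0.476 0 0;1 0.95 -0.476 0 0;1 0.95 -0.476 0 0;1 0.95 -0.476 0 0;1 0.95 -0.476 0 0;1 0.5 -0.25 0 0;1 0 0 0 0';python3 d.py 302.6 402.5 110 139.8
```

```text
time_s: 5.9
position: [400.0, -198.3, 263.3]
tcp_rot: [179.6, 0.2, 72.7]
force: [-0.1, -0.0, -0.8]
opening: 19.2
grasp_force: 30.0
time_s: 6.9
position: [348.1, 104.8, 257.5]
tcp_rot: [-179.8, 0.0, 72.9]
force: [1.3, -0.4, -0.4]
opening: 19.3
grasp_force: 30.0
time_s: 7.9
position: [303.0, 372.3, 257.1]
tcp_rot: [-179.8, 0.2, 73.0]
force: [0.6, -1.0, 0.1]
opening: 19.4
grasp_force: 30.0
now [303.  372.3 257.1] [-179.8    0.2   73. ] t 7.9 | turn units -9.71 shift units x,y,z [0.659 0.759 4.902]
```

```bash
python3 -m inch '1 0 0 0 -1;1 0 0 0 -1;1 0 0 0 -1;1 0 0 0 -1;1 0 0 0 -1;1 0 0 0 -1;1 0 0 0 -1;1 0 0 0 -1;1 0 0 0 -1;1 0 0 0 -0.71' ; python3 -m inch '1 0.33 0.38 0 0;1 0.33 0.38 0 0;1 0 0 0.9 0;1 0 0 1 0;1 0 0 1 0;1 0 0 1 0;1 0 0 1 0;1 0 0 0 0;1 0 0 0 0;1 0 0 0 0';python3 - <<'E'
from h import *
from d import tell
tell(302.6,402.5,110,139.8)
v=[]
for n,(u0,v0,w,h) in(('top',(170,220,110,100)),('scene',(180,150,110,100))):
    c=cap(n); v.append(cv2.resize(c['frame'][v0:v0+h,u0:u0+w,::-1],(400,364)))
cv2.imwrite('pics/z4.png',np.hstack(v))
E
```

```text
time_s: 8.9
position: [304.4, 369.6, 257.9]
tcp_rot: [-179.8, -0.0, 139.8]
force: [-0.1, 0.1, -1.4]
opening: 19.3
grasp_force: 30.0
time_s: 9.9
position: [306.2, 402.3, 114.4]
tcp_rot: [179.8, 0.0, 139.6]
force: [0.3, 0.6, -1.1]
opening: 19.3
grasp_force: 30.0
now [306.2 402.3 114.4] [179.8   0.  139.6] t 9.9 | turn units -0.03 shift units x,y,z [ 0.094 -0.072  0.145]
```

View pics/z4.png

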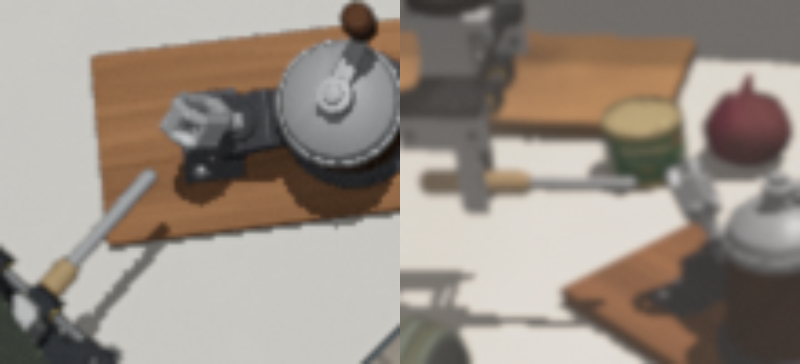

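```bash
cat > rod.py <<'E'
from h import *
def rodline(h=(.764,-.645),show=True):
    o=robot.observe(); p=o['position']; a=np.radians(o['tcp_rot'][2]); h=-np.array([np.cos(a),np.sin(a)]); n=np.array([-h[1],h[0]])
    planes=[];ends=[]
    for nm in('top','scene'):
        c=cap(nm) ; P=cloud(c); d=P[...,:2]-p[:2]; s=d@h; l=d@n
        m=(s>52)&(s<120)&(abs(l)<18)&(abs(P[...,2]-p[2]-8)<22)
        v,u=np.nonzero(m); 
        L=cv2.fitLine(np.c_[u,v].astype(np.float32),cv2.DIST_HUBER,0,.01,.01).ravel()
        o_,r=ray(c,[L[2:]-10*L[:2],L[2:]+10*L[:2]]); N=np.cross(r[0],r[1]); N/=np.linalg.norm(N); planes.append((N,N@o_))
        Q=P[m]; print(nm,m.sum(),'cloud lateral',np.median(l[m]).round(1),'z',np.median(Q[:,2]).round(1),'smax',s[(abs(l)<10)&(abs(P[...,2]-p[2]-8)<15)&(s<160)].max().round(1))
    D=np.cross(planes[0][0],planes[1][0]); D/=np.linalg.norm(D); D*=np.sign(D[:2]@h)
    A=np.array([planes[0][0],planes[1][0],np.r_[h,0]]); X=np.linalg.solve(A,[planes[0][1],planes[1][1],h@p[:2]+85])
    print('rod at +85: ',X.round(1),'lateral',((X[:2]-p[:2])@n).round(1),'dir',D.round(3),'heading',np.degrees(np.arctan2(D[1],D[0])).round(1),'slope',np.degrees(np.arcsin(D[2])).round(1)); return X,D
E
python3 - <<'E'
from h import *
from rod import rodline
X,D=rodline(); C=np.array([437.8,288.3,118])
s=((C-X)[:2]@D[:2])/(D[:2]@D[:2]); print('at C:',(X+s*D-C).round(1))
yaw=np.radians(7.17); R=np.array([[np.cos(yaw),-np.sin(yaw),0],[np.sin(yaw),np.cos(yaw),0],[0,0,1]])
t=np.radians(35); z=R@[0,np.sin(t),np.cos(t)]; x0=R@[0,-np.cos(t),np.sin(t)]; y0=np.cross(z,x0)
f=-.85; xe=np.cos(f)*x0-np.sin(f)*y0; ye=np.cross(z,xe)
v=[]
for nm,(u0,v0,w,h) in(('top',(205,235,40,36)),('scene',(236,186,40,36))):
    c=dict(np.load(nm+'.npz')); im=cv2.resize(c['frame'][v0:v0+h,u0:u0+w,::-1],(400,360),interpolation=cv2.INTER_CUBIC)
    Q=[C+a*14*xe+b*18*ye+e*24*z for a in(-1,1) for b in(-1,1) for e in(-1,1)]
    q=((proj(c,Q)-[u0,v0]+.5)*10).astype(int)
    for i in range(8):
        for j in range(i):
            if bin(i^j).count('1')==1: cv2.line(im,tuple(map(int,q[i])),tuple(map(int,q[j])),(0,0,255) if (i^j)==4 else (0,255,0),1)
    v.append(im)
cv2.imwrite('pics/z5.png',np.hstack(v))
E
```

```text
top 116 cloud lateral -0.8 z 128.0 smax 159.6
scene 82 cloud lateral -5.9 z 125.2 smax 159.5
rod at +85:  [371.6 347.7 121.5] lateral 0.9 dir [ 0.774 -0.633 -0.024] heading -39.3 slope -1.4
at C: [2.6 3.1 1.4]
```

View pics/z5.png

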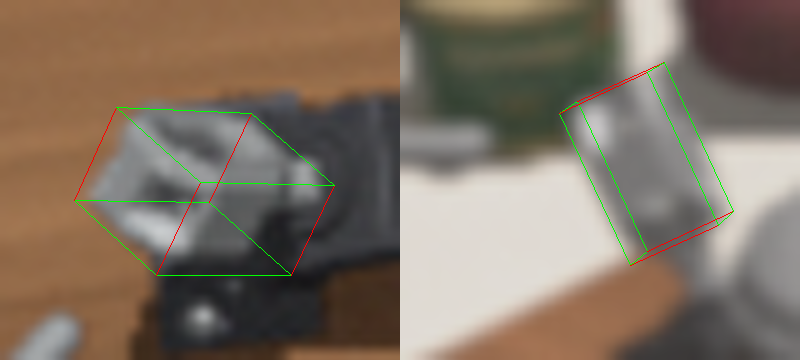

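The box of my pose (C≈(438,288)) sits about 1 px left of and below the loop in the top crop (loop centre about (225,253) in the full image). The bar is about 4 mm to one side, so I correct that and advance.

```bash
python3 -m inch '1 0 -0.13 0.05 0;1 -0.4 0 0 0;1 -0.4 0 0 0;1 0 0 0 0;1 0 0 0 0;1 0 0 0 0;1 0 0 0 0'; python3 - <<'E'
from h import *
from rod import rodline
X,D=rodline(); C=np.array([439,287,118]); p=robot.observe()['position']
s=((C-X)[:2]@D[:2]); print('at C:',(X+s*D-C).round(1),'lat',(X+s*D-C)@[.64,.77,0],'tip to C',s-42)
E
```

```text
time_s: 10.8
position: [320.8, 382.3, 111.1]
tcp_rot: [-180.0, -0.0, 139.6]
force: [-0.4, 0.7, -1.2]
opening: 19.2
grasp_force: 30.0
top 115 cloud lateral -0.4 z 124.8 smax 159.9
scene 86 cloud lateral -4.4 z 121.2 smax 159.9
rod at +85:  [386.1 328.  117.7] lateral 1.0 dir [ 0.765 -0.644 -0.01 ] heading -40.1 slope -0.6
at C: [-1.8 -2.1 -0.9] lat -2.7269779627458988 tip to C 24.841134298804533
```

```bash
python3 -m inch '1 0 0.07 -0.02 0;1 0 0 0 0;1 -0.2 0 0 0;1 -0.2 0 0 0;1 0 0 0 0;1 0 0 0 0';python3 -m inch '1 -0.2 0 0 0;1 -0.2 0 0 0;1 0 0 0 0;1 0 0 0 0';python3 -m inch '1 -0.2 0 0 0;1 -0.2 0 0 0;1 0 0 0 0;1 0 0 0 0'; python3 d.py 439 287 110 139.8
```

```text
time_s: 11.5
position: [332.0, 376.0, 111.8]
tcp_rot: [180.0, 0.0, 139.6]
force: [1.0, 0.9, -2.3]
opening: 19.4
grasp_force: 30.1
time_s: 11.9
position: [341.4, 368.1, 112.0]
tcp_rot: [179.9, 0.1, 139.6]
force: [2.8, 1.1, -2.5]
opening: 19.6
grasp_force: 30.1
time_s: 12.3
position: [350.2, 360.1, 111.8]
tcp_rot: [180.0, 0.1, 139.6]
force: [2.3, 1.2, -2.1]
opening: 19.2
grasp_force: 30.1
now [350.2 360.1 111.8] [1.800e+02 1.000e-01 1.396e+02] t 12.3 | turn units -0.04 shift units x,y,z [-3.833  0.047  0.06 ]
```

```bash
python3 -m inch '1 -0.25 0 0 0;1 -0.25 0 0 0;1 0 0 0 0;1 0 0 0 0';python3 -m inch '1 -0.22 0 0 0;1 -0.22 0 0 0;1 0 0 0 0;1 0 0 0 0;1 0 0 0 0'; python3 - <<'E'
from h import *
from d import tell
tell(439,287,110,139.8)
v=[]
for n,(u0,v0,w,h) in(('top',(190,225,90,60)),('scene',(210,170,90,60))):
    c=cap(n); v.append(cv2.resize(c['frame'][v0:v0+h,u0:u0+w,::-1],(400,267),interpolation=cv2.INTER_CUBIC))
cv2.imwrite('pics/z6.png',np.hstack(v))
E
```

```text
time_s: 12.7
position: [361.9, 350.4, 111.9]
tcp_rot: [180.0, 0.1, 139.5]
force: [3.1, 1.2, -2.3]
opening: 19.2
grasp_force: 30.0
time_s: 13.2
position: [371.8, 342.0, 111.9]
tcp_rot: [180.0, 0.1, 139.6]
force: [3.1, 2.0, -2.9]
opening: 19.4
grasp_force: 30.1
now [371.8 342.  111.9] [1.800e+02 1.000e-01 1.396e+02] t 13.2 | turn units -0.03 shift units x,y,z [-2.895  0.044  0.065]
```

View pics/z6.png

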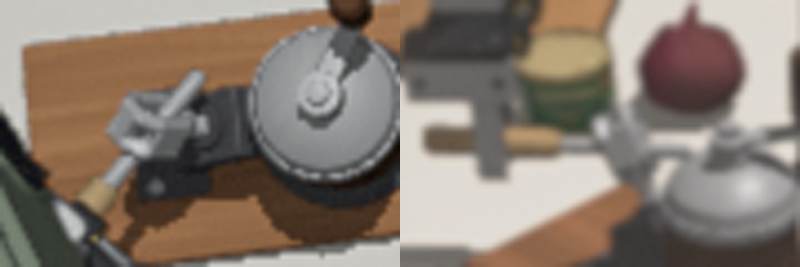

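The bar is through the loop, tip at about (236,242) in the top view. Now swing it about the loop centre.

```bash
python3 -m inch '1 -0.005 0.175 0 0.5;1 -0.005 0.175 0 0.5;1 -0.005 0.175 0 0.5;1 -0.005 0.175 0 0.5;1 -0.005 0.175 0 0.5;1 -0.005 0.175 0 0.5;1 0 0 0 0;1 0 0 0 0'; python3 d.py 439 287 110 119; python3 -m inch '1 -0.005 0.175 0 0.5;1 -0.005 0.175 0 0.5;1 -0.005 0.175 0 0.5;1 -0.005 0.175 0 0.5;1 0 0 0 0;1 0 0 0 0';  python3 d.py 439 287 110 105.2
```

```text
time_s: 14.1
position: [394.9, 362.5, 111.7]
tcp_rot: [-180.0, -0.0, 119.0]
force: [1.8, 4.3, -1.4]
opening: 19.3
grasp_force: 30.5
now [394.9 362.5 111.7] [-180.   -0.  119.] t 14.1 | turn units 0.01 shift units x,y,z [-2.913  0.066  0.057]
time_s: 14.7
position: [413.1, 371.2, 110.8]
tcp_rot: [-179.9, -0.2, 105.3]
force: [0.7, 6.8, -5.2]
opening: 19.4
grasp_force: 30.4
now [413.1 371.2 110.8] [-179.9   -0.2  105.3] t 14.7 | turn units 0.01 shift units x,y,z [-2.936  0.099  0.027]
```

```bash
python3 -m inch '1 -0.005 0.175 0 0.5;1 -0.005 0.175 0 0.5;1 -0.005 0.175 0 0.5;1 -0.005 0.175 0 0.5;1 0 0 0 0;1 0 0 0 0'; python3 d.py 439 287 110 91.5; python3 -m inch '1 -0.005 0.175 0 0.5;1 -0.005 0.175 0 0.5;1 -0.005 0.175 0 0.5;1 -0.005 0.175 0 0.5;1 0 0 0 0;1 0 0 0 0';  python3 d.py 439 287 110 77.8
```

```text
time_s: 15.3
position: [434.1, 375.2, 110.8]
tcp_rot: [-179.9, -0.2, 91.5]
force: [1.8, 10.4, -7.2]
opening: 19.3
grasp_force: 30.0
now [434.1 375.2 110.8] [-179.9   -0.2   91.5] t 15.3 | turn units -0.0 shift units x,y,z [-2.944  0.086  0.027]
time_s: 15.9
position: [455.3, 373.1, 111.3]
tcp_rot: [-179.9, -0.2, 77.7]
force: [1.1, 8.3, -4.1]
opening: 19.2
grasp_force: 29.8
now [455.3 373.1 111.3] [-179.9   -0.2   77.7] t 15.9 | turn units -0.02 shift units x,y,z [-2.921  0.075  0.044]
```

```bash
python3 -m inch '1 -0.005 0.175 0 0.5;1 -0.005 0.175 0 0.5;1 0 0 0 0;1 0 0 0 0'; python3 -m inch '1 -0.005 0.175 0 0.5;1 -0.005 0.175 0 0.5;1 0 0 0 0;1 0 0 0 0';  python3 d.py 439 287 110 64; python3 -m inch '1 -0.005 0.175 0 0.5;1 0 0 0 0;1 0 0 0 0'; python3 -c "
from h import *
o=robot.observe();print(o['wrist_torque'])"
```

```text
time_s: 16.3
position: [465.0, 369.6, 111.1]
tcp_rot: [-179.8, -0.1, 70.8]
force: [0.0, 6.7, -3.4]
opening: 19.2
grasp_force: 29.7
time_s: 16.7
position: [474.2, 365.2, 110.8]
tcp_rot: [-179.8, 0.0, 63.9]
force: [-0.0, 6.0, -4.5]
opening: 19.4
grasp_force: 29.7
now [474.2 365.2 110.8] [-179.8    0.    63.9] t 16.7 | turn units -0.01 shift units x,y,z [-2.856  0.087  0.027]
time_s: 17.0
position: [478.1, 362.9, 110.0]
tcp_rot: [-179.7, 0.0, 60.5]
force: [0.4, 7.9, -6.6]
opening: 19.4
grasp_force: 29.7
[ 1.23315197 -0.00999785 -0.06134897]
```

```bash
cat > eye.py <<'E'
from h import *
def eye(show=1):
    yaw=np.radians(7.17); R=np.array([[np.cos(yaw),-np.sin(yaw),0],[np.sin(yaw),np.cos(yaw),0],[0,0,1]])
    t=np.radians(35); z=R@[0,np.sin(t),np.cos(t)]; x0=R@[0,-np.cos(t),np.sin(t)]; y0=np.cross(z,x0)
    B=np.stack([x0,y0,z],1); C=np.array([438.5,287.5,118])
    c=cap('top'); P=(cloud(c)-C)@B
    m=(np.hypot(P[...,0],P[...,1])<25)&(P[...,2]<30)
    for lo in(-5,5,10,13):
        r=cv2.minAreaRect(P[m&(P[...,2]>lo)][:,:2].astype(np.float32)); a=r[2] if r[1][0]<r[1][1] else r[2]-90
        print(lo,np.round(r[0]+r[1],1),'short side angle',round(a,1),'q~',round(.85-np.radians(a),2))
eye()
E
python3 eye.py; python3 -m inch '1 -0.005 0.175 0 0.5;1 -0.005 0.175 0 0.5;1 0 0 0 0;1 0 0 0 0'; python3 eye.py; python3 d.py 439 287 110 53.5
```

```text
-5 [-0.7  2.9 40.1 34.9] short side angle -5.1 q~ 0.94
5 [-3.5  3.7 35.4 34.5] short side angle -24.6 q~ 1.28
10 [-3.6  3.7 35.7 34.1] short side angle -23.8 q~ 1.27
13 [-3.7  3.5 35.4 34.1] short side angle -23.8 q~ 1.27
time_s: 17.45
position: [483.3, 359.4, 107.9]
tcp_rot: [-179.3, 0.2, 53.7]
force: [-4.4, 14.0, -12.3]
opening: 19.3
grasp_force: 29.9
-5 [ 2.   2.3 39.2 42.5] short side angle 80.5 q~ -0.56
5 [-3.6  3.5 36.6 35.6] short side angle -24.0 q~ 1.27
10 [-3.7  3.6 36.5 35.6] short side angle -24.4 q~ 1.28
13 [-3.3  4.2 34.5 35.6] short side angle 66.1 q~ -0.3
now [483.3 359.4 107.9] [-179.3    0.2   53.7] t 17.5 | turn units 0.03 shift units x,y,z [-2.817  0.248 -0.072]
```

```bash
python3 -m inch '1 -0.005 -0.175 0 -0.5;1 -0.005 -0.175 0 -0.5;1 -0.005 -0.175 0 -0.5;1 -0.005 -0.175 0 -0.5;1 0 0 0 0;1 0 0 0 0'; python3 d.py 439 287 110 67.5; python3 -m inch '1 0.25 0 0 0;1 0.25 0 0 0;1 0 0 0 0;1 0 0 0 0'; python3 eye.py
```

```text
time_s: 18.1
position: [469.6, 365.6, 110.8]
tcp_rot: [-179.8, 0.2, 67.3]
force: [0.5, 0.7, -3.8]
opening: 19.2
grasp_force: 29.7
now [469.6 365.6 110.8] [-179.8    0.2   67.3] t 18.1 | turn units -0.03 shift units x,y,z [-2.812  0.06   0.027]
time_s: 18.5
position: [477.5, 381.7, 111.8]
tcp_rot: [-180.0, -0.1, 67.4]
force: [-1.8, 3.5, -2.3]
opening: 19.1
grasp_force: 29.7
-5 [-2.2  3.1 36.1 40.2] short side angle 68.2 q~ -0.34
5 [-3.6  3.6 36.1 37.2] short side angle 68.1 q~ -0.34
10 [-3.5  3.9 35.6 37.2] short side angle 68.3 q~ -0.34
13 [-3.7  3.5 34.8 37.2] short side angle 68.1 q~ -0.34
```

```bash
python3 -m inch '1 0.4 0 0 0;1 0.6 0 0 0;1 0.8 0 0 0;1 0.8 0 0 0;1 0.5 0 0 0;1 0 0 0 0;1 0 0 0 0;1 0 0 0 0'; python3 d.py 439 287 110 67.5;python3 eye.py;python3 - <<'E'
from h import *
v=[]
for n,(u0,v0,w,h) in(('top',(180,210,80,60)),('scene',(220,170,80,60))):
    c=cap(n); v.append(cv2.resize(c['frame'][v0:v0+h,u0:u0+w,::-1],(400,300),interpolation=cv2.INTER_CUBIC))
cv2.imwrite('pics/z7.png',np.hstack(v))
E
```

```text
time_s: 19.35
position: [513.0, 465.4, 111.7]
tcp_rot: [180.0, 0.0, 67.4]
force: [0.4, -0.0, -1.4]
opening: 19.0
grasp_force: 29.9
now [513.  465.4 111.7] [180.    0.   67.4] t 19.35 | turn units -0.02 shift units x,y,z [-6.438e+00 -4.000e-03  5.800e-02]
-5 [-0.1  2.2 35.8 29.3] short side angle -24.4 q~ 1.28
5 [-0.2  2.1 35.8 29. ] short side angle -25.5 q~ 1.29
10 [-0.2  2.  35.5 29. ] short side angle -25.5 q~ 1.29
13 [-0.2  2.  35.5 29. ] short side angle -25.5 q~ 1.29
```

View pics/z7.png

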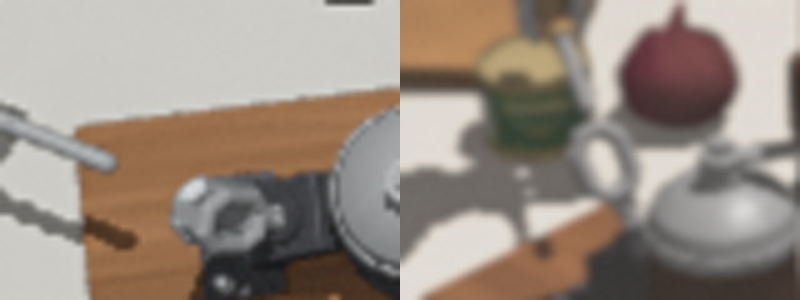

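The eye is tight (about 1.29 rad) and the bar is clear of it. I measure how it sits in the hand, then carry it back.

```bash
python3 -m inch '1 0 0 -0.5 0;1 0 0 -1 -0.79;1 0 0 -1 0;1 0 0 -1 0;1 0 0 -1 0;1 0 0 -0.5 0;1 0 0 0 0;1 0 0 0 0;1 0 0 0 0';  python3 d.py 323 365 260 72.8; python3 -c "
from rod import *
rodline()"
```

```text
time_s: 20.4
position: [511.9, 465.4, 259.1]
tcp_rot: [-179.8, 0.2, 72.8]
force: [-0.4, -0.3, -1.3]
opening: 19.3
grasp_force: 29.9
now [511.9 465.4 259.1] [-179.8    0.2   72.8] t 20.4 | turn units 0.0 shift units x,y,z [-5.058 -5.027 -0.031]
top 143 cloud lateral 1.7 z 270.8 smax 129.1
scene 44 cloud lateral -0.4 z 268.1 smax 132.8
rod at +85:  [489.  383.5 262.9] lateral 2.3 dir [-0.273 -0.961 -0.034] heading -105.8 slope -1.9
```

```bash
python3 -m inch '1 -0.84 -0.84 0 0;1 -0.84 -0.84 0 0;1 -0.84 -0.84 0 0;1 -0.84 -0.84 0 0;1 -0.84 -0.84 0 0;1 -0.84 -0.84 0 0;1 0 0 0 0' ; python3 -m inch '1 -0.953 0.444 0 0;1 -0.953 0.444 0 0;1 -0.953 0.444 0 0;1 -0.953 0.444 0 0;1 -0.953 0.444 0 0;1 -0.953 0.444 0 0;1 -0.953 0.444 0 0;1 -0.953 0.444 0 0;1 -0.953 0.444 0 0;1 -0.953 0.444 0 0'; python3 -m inch '1 -0.953 0.444 0 0;1 -0.953 0.444 0 0;1 -0.953 0.444 0 0;1 -0.953 0.444 0 0;1 -0.953 0.444 0 0;1 -0.953 0.444 0 0;1 -0.953 0.444 0 0;1 -0.953 0.444 0 0;1 0 0 0 0;1 0 0 0 0'; python3 d.py 482.3 -198.2 110 72.8
```

```text
time_s: 21.2
position: [319.5, 364.2, 259.9]
tcp_rot: [-179.8, 0.2, 72.9]
force: [0.4, -0.2, -0.9]
opening: 19.5
grasp_force: 29.9
time_s: 22.2
position: [367.0, 52.5, 261.5]
tcp_rot: [-180.0, 0.0, 72.8]
force: [1.3, 0.5, -0.6]
opening: 19.4
grasp_force: 29.9
time_s: 23.2
position: [400.7, -196.5, 261.0]
tcp_rot: [-179.9, -0.1, 72.7]
force: [-0.0, 0.4, -1.0]
opening: 18.8
grasp_force: 29.9
now [ 400.7 -196.5  261. ] [-1.799e+02 -1.000e-01  7.270e+01] t 23.2 | turn units -0.01 shift units x,y,z [0.75  2.615 5.033]
```

```bash
python3 -m inch '1 0.25 0.87 0 0;1 0.25 0.87 0 0;1 0.25 0.87 0 0;1 0 0 1 0;1 0 0 1 0;1 0 0 1 0;1 0 0 1 0;1 0 0 1 0;1 0 0 0 0;1 0 0 0 0'; python3 -m inch '1 0 0 0 0;1 0 0 0 0'; python3 d.py 482.3 -198.2 52 72.8; python3 -c "
from rod import *
rodline()"
```

```text
time_s: 24.2
position: [482.1, -196.7, 111.7]
tcp_rot: [-179.9, -0.0, 72.9]
force: [1.0, -0.8, -0.8]
opening: 19.3
grasp_force: 29.9
time_s: 24.4
position: [483.8, -198.4, 113.9]
tcp_rot: [179.8, 0.1, 72.8]
force: [0.8, -0.4, -1.4]
opening: 19.1
grasp_force: 29.9
now [ 483.8 -198.4  113.9] [1.798e+02 1.000e-01 7.280e+01] t 24.4 | turn units 0.0 shift units x,y,z [-0.009 -0.049  2.065]
top 49 cloud lateral 0.8 z 125.9 smax 101.0
scene 116 cloud lateral -0.9 z 123.5 smax 131.8
rod at +85:  [ 461.3 -280.4  117.4] lateral 2.7 dir [-0.287 -0.958 -0.013] heading -106.7 slope -0.8
```

```bash
python3 -m inch '1 0 -0.08 0.5 0;1 0 0 0.5 0;1 0 0 0.4 0;1 0 0 0.2 0;1 0 0 0 0;1 0 0 0 0'; python3 d.py 482.3 -198.2 52 72.8; python3 -m inch '1 0 0 0.2 0;1 0 0 0.2 0;1 0 0 0 0;1 0 0 0 0'; python3 d.py 482.3 -198.2 52 72.8
```

```text
time_s: 25.1
position: [480.4, -197.3, 64.1]
tcp_rot: [180.0, 0.0, 72.8]
force: [-0.0, 0.9, 0.0]
opening: 19.1
grasp_force: 29.9
now [ 480.4 -197.3   64.1] [180.    0.   72.8] t 25.1 | turn units 0.0 shift units x,y,z [-0.011  0.071  0.405]
time_s: 25.5
position: [480.0, -197.1, 51.7]
tcp_rot: [-180.0, 0.0, 72.8]
force: [-0.2, -0.3, -0.6]
opening: 19.0
grasp_force: 29.9
now [ 480.  -197.1   51.7] [-180.     0.    72.8] t 25.5 | turn units 0.0 shift units x,y,z [-0.012  0.084 -0.01 ]
```

```bash
python3 -m inch '1 0 0.04 0.07 0;1 0 0 0 0;1 0 0 0 0'; python3 d.py 482.3 -198.2 52 72.8; python3 -m inch '0.7 0 0 0 0;0.4 0 0 0 0;0 0 0 0 0;-1 0 0 0 0;-1 0 0 0 0;-1 0 0 0 0;-1 0 0 0 0'; python3 -m inch '-1 0 0 -0.5 0;-1 0 0 -1 0;-1 0 0 -1 0;-1 0 0 -1 0;-1 0 0 -1 0;-1 0 0 -1 0;-1 0 0 -1 0;-1 0 0 -1 0;-1 0 -0.9 0 0;-1 0 -0.9 0 0'; python3 -m inch '-1 0 -0.9 0 0;-1 0 -0.9 0 0;-1 0 -0.5 0 0;-1 0 0 0 0;-1 0 0 0 0'; python3 - <<'E'
from h import *
c=cap('top');P=cloud(c); hsv=cv2.cvtColor(c['frame'],cv2.COLOR_RGB2HSV)
g=np.zeros((480,640),bool); g[228:265,385:456]=1
H=hsv[...,0].astype(int);S=hsv[...,1];V=hsv[...,2]
for n,m in(('hand',g&(H>14)&(H<30)&(V>110)&(S>60)&(P[...,2]>45)),('rod',g&(S<50)&(V>90)&(P[...,2]>45))):
    lab,L,st,ce=cv2.connectedComponentsWithStats(m.astype(np.uint8)); i=1+st[1:,4].argmax(); mm=L==i
    v,u=np.nonzero(mm); Q=plane(c,np.c_[u,v],62)[:,:2].astype(np.float32)
    print(n,len(Q),cv2.minAreaRect(Q),np.median(P[mm][:,2]),st[i])
E
python3 d.py 494 167 250 0
```

```text
time_s: 25.8
position: [481.0, -197.3, 49.7]
tcp_rot: [-180.0, -0.0, 72.8]
force: [-0.9, 1.1, 0.4]
opening: 19.2
grasp_force: 29.9
now [ 481.  -197.3   49.7] [-180.    -0.    72.8] t 25.8 | turn units 0.0 shift units x,y,z [-0.017  0.051 -0.077]
time_s: 26.5
position: [481.1, -197.4, 49.6]
tcp_rot: [180.0, -0.0, 72.8]
force: [0.3, -0.5, -0.6]
opening: 64.0
grasp_force: 0.0
time_s: 27.5
position: [429.7, -181.7, 276.1]
tcp_rot: [179.8, 0.0, 72.8]
force: [-1.0, 0.7, -0.5]
opening: 93.9
grasp_force: 0.0
time_s: 28.0
position: [364.0, -161.2, 274.9]
tcp_rot: [179.9, 0.0, 72.8]
force: [0.3, -0.2, -0.3]
opening: 93.9
grasp_force: 0.0
hand 135 ((486.82373046875, -185.10777282714844), (64.75260162353516, 15.90914249420166), 71.45880889892578) 68.03127860764562 [391 234  23  12 135]
rod 778 ((466.563232421875, -282.4814147949219), (95.4691390991211, 102.60819244384766), 87.84626007080078) 643.9687572478408 [420 228  36  37 778]
now [ 364.2 -161.3  274.9] [179.9   0.   72.8] t 28.05 | turn units 10.59 shift units x,y,z [  4.326 -10.944   0.83 ]
```

```bash
python3 - <<'E'
from h import *
for n in('top','scene'):
    c=cap(n);P=cloud(c); f=c['frame'].astype(int)
    d=P[...,:2]-[494,167]
    m=(np.hypot(d[...,0],d[...,1])<30)&(P[...,2]>195)&(P[...,2]<235)
    m2=m&(P[...,2]>214)
    v,u=np.nonzero(m2); v1,u1=np.nonzero(m)
    print(n,m.sum(),P[m].min(0).round(1),P[m].max(0).round(1),'top cloud',P[m2].mean(0).round(1) if m2.any() else '', 'px',(u.mean(),v.mean()), (u1.min(),u1.max(),v1.min(),v1.max()))
    dd=P[...,:2]-[452,189]; r=np.hypot(dd[...,0],dd[...,1])
    for lo,hi in((60,158),(135,158),(168,185)):
        k=(r<75)&(P[...,2]>lo)&(P[...,2]<hi)&(r<(14 if lo>160 else 75))
        if k.sum()>5:
            Q=P[k][:,:2].astype(np.float32); print(lo,k.sum(),P[k].mean(0).round(1),cv2.minEnclosingCircle(Q))
E
```

```text
top 85 [487.5 157.5 195.7] [509.9 180.7 224.6] top cloud [498.3 168.8 219.2] px (np.float64(267.72463768115944), np.float64(224.44927536231884)) (np.int64(263), np.int64(273), np.int64(220), np.int64(230))
60 1050 [446.2 195.1 126.3] ((450.8074951171875, 203.81292724609375), 60.49580383300781)
135 580 [449.4 188.6 143.5] ((453.3345947265625, 189.10052490234375), 40.11189270019531)
168 58 [452.8 188.5 171.9] ((453.22930908203125, 189.03179931640625), 12.07587718963623)
scene 29 [486.1 156.3 212.2] [507.4 176.9 220.7] top cloud [496.2 166.6 217.7] px (np.float64(300.6666666666667), np.float64(181.5)) (np.int64(297), np.int64(304), np.int64(180), np.int64(184))
60 1155 [435.6 168.9 110. ] ((441.837646484375, 199.66244506835938), 62.667572021484375)
135 309 [443.7 174.9 143.2] ((449.4794006347656, 184.31634521484375), 40.22698211669922)
168 21 [448.9 184.8 172.5] ((448.11358642578125, 185.8822021484375), 10.148636817932129)
```

```bash
python3 -m inch '-1 0 0 -0.1 1;-1 0 0 -0.1 1;-1 0 0 -0.1 1;-1 0 0 0 1;-1 0 0 0 1;-1 0 0 0 1;-1 0 0 0 1;-1 0 0 0 1;-1 0 0 0 1;-1 0 0 0 1'; python3 -m inch '-1 0 0 0 0.59;-1 0 -1 0 0;-1 0 -1 0 0;-1 0 -1 0 0;-1 0 -1 0 0;-1 0.5 -1 0 0;-1 0.5 -1 0 0;-1 0.5 -1 0 0;-1 0.5 -1 0 0;-1 0.5 -1 0 0'; python3 -m inch '-1 0.5 -1 0 0;-1 0.5 -0.5 0 0;-1 0.5 -0.3 0 0;-1 0.2 0 0 0;-1 0 0 0 0;-1 0 0 0 0;-1 0 0 0 0'; python3 d.py 497.9 167.8 191 0
```

```text
time_s: 29.15
position: [364.2, -161.2, 283.5]
tcp_rot: [-180.0, 0.0, 3.8]
force: [0.2, -0.4, 0.3]
opening: 93.9
grasp_force: 0.0
time_s: 30.15
position: [439.6, 110.7, 283.4]
tcp_rot: [180.0, 0.0, 0.0]
force: [-0.2, 0.6, 0.2]
opening: 94.1
grasp_force: 0.0
time_s: 30.85
position: [489.2, 162.4, 283.6]
tcp_rot: [180.0, 0.0, -0.0]
force: [-0.0, -0.5, -0.6]
opening: 94.3
grasp_force: 0.0
now [489.2 162.4 283.6] [180.   0.  -0.] t 30.85 | turn units -0.01 shift units x,y,z [ 0.289 -0.179  3.088]
```

```bash
cat > bar.py <<'E'
from h import *
c=cap('top');P=cloud(c); hsv=cv2.cvtColor(c['frame'],cv2.COLOR_RGB2HSV)
g=np.zeros((480,640),bool); g[228:265,385:456]=1
H=hsv[...,0].astype(int);S=hsv[...,1];V=hsv[...,2]
for n,m in(('hand',g&(H>14)&(H<30)&(V>110)&(S>60)&(P[...,2]>45)),('rod',g&(S<50)&(V>90)&(P[...,2]>45))):
    lab,L,st,ce=cv2.connectedComponentsWithStats(m.astype(np.uint8)); i=1+st[1:,4].argmax(); mm=L==i
    v,u=np.nonzero(mm); Q=plane(c,np.c_[u,v],62)[:,:2].astype(np.float32)
    print(n,len(Q),cv2.minAreaRect(Q),np.median(P[mm][:,2]),st[i])
E
python3 bar.py; python3 -m inch '-1 0.29 -0.18 0 0;-1 0 0 0.8 0;-1 0 0 0.8 0;-1 0 0 0.8 0;-1 0 0 0.68 0;-1 0 0 0 0;-1 0 0 0 0;-1 0 0 0 0'; python3 d.py 497.9 167.8 191 0
```

```text
hand 187 ((483.511474609375, -196.34803771972656), (88.17288970947266, 16.778987884521484), 71.45740509033203) 67.68709007809161 [391 234  32  14 187]
rod 114 ((457.4807434082031, -277.8825378417969), (81.22392272949219, 10.94091510772705), 73.21472930908203) 63.79260165415519 [422 244  29  12 114]
time_s: 31.7
position: [499.5, 168.6, 192.9]
tcp_rot: [-180.0, -0.2, -0.0]
force: [-0.7, -0.1, 0.5]
opening: 94.1
grasp_force: 0.0
now [499.5 168.6 192.9] [-180.    -0.2   -0. ] t 31.7 | turn units -0.0 shift units x,y,z [-0.055  0.028  0.064]
```

```bash
python3 -m inch '0 0 0 0.04 0;0.3 0 0 0 0;0.5 0 0 0 0;0.7 0 0 0 0;1 0 0 0 0;1 0 0 0 0;1 0 0 0 0;1 0 0 0 0;1 0 0 0 0;1 0 0 0 0'; python3 - <<'E'
from h import *
o=robot.observe(); p=o['position']; print(p,o['opening'],o['force'])
H=np.array([452.3,188.3]); a0=np.degrees(np.arctan2(*(p[:2]-H)[::-1])); print(a0,np.linalg.norm(p[:2]-H))
a0=-24; A=np.radians(a0-15*np.arange(25)); X=H+50*np.c_[np.cos(A),np.sin(A)]; d=np.diff(X,axis=0)/30
print('; '.join(f'{x:.2f} {-y:.2f}' for x,y in d))
E
```

```text
time_s: 32.7
position: [498.2, 168.7, 190.0]
tcp_rot: [-180.0, 0.0, -0.0]
force: [-0.3, 1.3, -0.0]
opening: 23.1
grasp_force: 30.0
[498.24404106 168.72913174 190.01811318] 23.111203751953887 [-0.30922602  1.27768783 -0.02593362]
-23.07263952657766 49.9387003536636
-0.23 0.37; -0.32 0.30; -0.38 0.21; -0.42 0.10; -0.43 -0.01; -0.42 -0.12; -0.37 -0.23; -0.30 -0.32; -0.21 -0.38; -0.10 -0.42; 0.01 -0.43; 0.12 -0.42; 0.23 -0.37; 0.32 -0.30; 0.38 -0.21; 0.42 -0.10; 0.43 0.01; 0.42 0.12; 0.37 0.23; 0.30 0.32; 0.21 0.38; 0.10 0.42; -0.01 0.43; -0.12 0.42
```

```bash
python3 -m inch '1 -0.23 0.37 0 0;1 -0.32 0.30 0 0;1 -0.38 0.21 0 0;1 -0.42 0.10 0 0;1 0 0 0 0'; python3 -m inch '1 -0.43 -0.01 0 0;1 -0.42 -0.12 0 0;1 -0.37 -0.23 0 0;1 -0.30 -0.32 0 0;1 0 0 0 0;1 0 0 0 0'; python3 d.py 452.3 188.3 190 0
```

```text
time_s: 33.2
position: [455.0, 139.5, 189.9]
tcp_rot: [-179.8, 0.1, -0.0]
force: [-2.6, 5.6, -0.1]
opening: 22.9
grasp_force: 30.0
time_s: 33.8
position: [412.3, 160.1, 190.0]
tcp_rot: [-179.8, -0.2, -0.0]
force: [4.6, 6.2, -4.5]
opening: 22.8
grasp_force: 30.0
now [412.3 160.1 190. ] [-179.8   -0.2   -0. ] t 33.8 | turn units -0.0 shift units x,y,z [ 1.333e+00 -9.400e-01  1.000e-03]
```

```bash
python3 -m inch '1 -0.21 -0.38 0 0;1 -0.10 -0.42 0 0;1 0.01 -0.43 0 0;1 0.12 -0.42 0 0;1 0 0 0 0'; python3 -m inch '1 0.23 -0.37 0 0;1 0.32 -0.30 0 0;1 0.38 -0.21 0 0;1 0.42 -0.10 0 0;1 0 0 0 0;1 0 0 0 0'; python3 d.py 452.3 188.3 190 0
```

```text
time_s: 34.3
position: [407.1, 210.0, 190.1]
tcp_rot: [-180.0, -0.0, 0.1]
force: [2.7, 1.5, -1.2]
opening: 23.1
grasp_force: 30.0
time_s: 34.9
position: [449.0, 239.4, 190.1]
tcp_rot: [-179.8, -0.2, -0.0]
force: [2.5, 4.2, -1.8]
opening: 22.6
grasp_force: 30.0
now [449.  239.4 190.1] [-179.8   -0.2   -0. ] t 34.9 | turn units -0.0 shift units x,y,z [0.111 1.703 0.005]
```

```bash
python3 -m inch '1 0.43 0.01 0 0;1 0.42 0.12 0 0;1 0.37 0.23 0 0;1 0.30 0.32 0 0;1 0 0 0 0'; python3 -m inch '1 0.21 0.38 0 0;1 0.10 0.42 0 0;1 -0.01 0.43 0 0;1 -0.12 0.42 0 0;1 0 0 0 0;1 0 0 0 0;1 0 0 0 0'; python3 d.py 498.2 168.7 190 0
```

```text
time_s: 35.4
position: [494.9, 216.5, 190.2]
tcp_rot: [179.9, -0.2, -0.1]
force: [4.4, 1.1, -2.0]
opening: 23.2
grasp_force: 30.0
time_s: 36.1
position: [497.7, 167.5, 190.0]
tcp_rot: [179.9, 0.1, -0.0]
force: [-2.3, -1.5, 0.8]
opening: 23.1
grasp_force: 30.0
now [497.7 167.5 190. ] [ 1.799e+02  1.000e-01 -0.000e+00] t 36.1 | turn units -0.0 shift units x,y,z [ 0.017 -0.039  0.   ]
```

Full turn done; open, rise and check.

```bash
python3 -m inch '0.6 0 0 0 0;0.2 0 0 0 0;-1 0 0 0 0;-1 0 0 0 0;-1 0 0 0 0;-1 0 0 0 0;-1 0 0 0 0;-1 0 0 0 0'; python3 -m inch '-1 0 0 -0.5 0;-1 0 0 -0.8 0;-1 0 0 -1 0;-1 0 0 -1 0;-1 -1 0 -0.3 0;-1 -1 0 0 0;-1 -1 0 0 0;-1 -0.6 0 0 0;-1 0 0 0 0;-1 0 0 0 0'; python3 bar.py; python3 eye.py; python3 - <<'E'
from h import *
o=robot.observe();print(o['position'],o['opening'],o['time_s'])
for n in('scene','top'):
    c=cap(n);P=cloud(c); d=P[...,:2]-[452.3,188.3];r=np.hypot(d[...,0],d[...,1]); m=(r>30)&(r<75)&(P[...,2]>205)&(P[...,2]<230)
    print(n,m.sum(),P[m].mean(0) if m.any() else '')
E
```

```text
time_s: 36.9
position: [498.3, 168.4, 190.0]
tcp_rot: [-180.0, -0.0, 0.0]
force: [0.0, 0.2, 0.4]
opening: 75.6
grasp_force: 0.0
time_s: 37.9
position: [390.7, 168.4, 298.4]
tcp_rot: [-180.0, -0.1, 0.0]
force: [1.1, -0.2, -0.1]
opening: 93.9
grasp_force: 0.0
hand 187 ((482.8104248046875, -196.26290893554688), (88.2386703491211, 16.576379776000977), 73.20301818847656) 68.080197371233 [391 234  32  14 187]
rod 113 ((457.4807434082031, -277.8825378417969), (81.22392272949219, 10.94091510772705), 73.21472930908203) 64.17064153769388 [422 244  29  12 113]
-5 [0. 0. 0. 0.] short side angle -90.0 q~ 2.42
5 [0. 0. 0. 0.] short side angle -90.0 q~ 2.42
10 [0. 0. 0. 0.] short side angle -90.0 q~ 2.42
13 [0. 0. 0. 0.] short side angle -90.0 q~ 2.42
[391.15638176 168.34783041 298.15396596] 93.71551418454419 38.0
scene 59 [493.67214773 162.10508785 213.90239532]
top 0
```

```bash
python3 -c "
from workcell import robot
print(robot.sign_off())"
```

```text
the job is handed in; nothing more can be done
None
```

The job is handed in at about 38 s. The eye is tight (about 1.29 of 1.30 rad, measured before winding; it was hidden from the camera afterwards), the bar is back in both notches where it began, and the crank has gone one full turn and been let go. The sign-off returned no verdict.

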